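Set the length stop and butt the work

ROBOT

A 7-joint arm with a two-finger parallel gripper is mounted at the origin on a cart in front of the work surface, level with it; the furniture and walls round the work are solid. World frame = base frame: x ahead of the robot, y to its left, z up, the work surface at z = 0. Lengths are in m, angles in rad, forces in N, time in s.
With the tool pointing down it reaches from about 0.425 to 0.875 m from the base axis. Payload 4.7 kg.
Tool frame: the origin (TCP) lies on the centre line of the jaws, within the pads' length; the fingertips stand 17 mm ahead of it and the grasp point (between the pads) lies 2 mm behind it; z points along the fingers, y is the line along which they close (so a half turn about z gives the same grasp; the last joint's range is limited). The gripper opens to 85 mm and grips with 20 to 120 N. Pads are 22 mm wide; open, the fingers measure 114 mm over their backs; the gripper's body (76 mm by 85 mm) begins 54 mm behind the grasp point. The pads swing forward as they close: fully open they stand 13 mm farther back than shut.
Start: joints at [1.336, 0.321, -0.07, 1.45, 0.023, 1.371, -0.057], TCP at [0.16, -0.63, 0.215] pointing down, gripper open.
Joint ranges: [-2.86, 2.86], [-0.3, 2.09], [-1.38, 1.24], [0.06, 2.45], [-1.56, 4.7], [0.09, 2.05], [-2.69, 2.69]. Speed limits (rad/s): [2.57, 2.57, 3.14, 3.14, 3.14, 3.14, 3.14].

INTERFACE

Orientations are given as a unit quaternion [w, x, y, z].
In Python, from station import state, capture, calibration, hand_in gives the robot as it stands.
- The arm moves only by the tool apply_moves, never from a script. Its argument "increments" is a list of rows, each a list of 3 entries, a list of its own where there are three numbers: the turn, a rotation vector about the world's x, y, z in rad, then the shift along the world's x, y, z in m, then the closure, from 0 (fully open) to 1 (shut). In form: [[[ax, ay, az], [dx, dy, dz], hand], ...]. A call has 1 to 10 rows; each row is the pose to reach, as a shift and turn from the pose commanded when the call began; what a row does not reach only later rows make up. A row lasts 1/10 s, in which the tool goes at most 50 mm and 8.59 degrees, less where a joint would pass 70% of its speed; a pose out of reach is approached as far as the arm can. A call with a gripper value outside its range is refused whole. The fingers move at their own pace and stop on an object; the grip force is fixed at half the most. Time passes only in rows, so rows that repeat a pose let the fingers close. It gives the time, the measured TCP pose, the force, the opening and the grip force at its end, in the units of the state.
- state(): the state, without advancing time (a new reading comes with each control period).
- capture(name): name is "side" or "top" or "wrist"; returns the picture (480x640x3 uint8, red, green, blue); there is no depth.
- calibration(name): a dict with "fx", "fy", "cx", "cy" (pixels), "k1" (the pictures are not rectified: a ray, as slopes to the right and down, at radius r is drawn at 1 + k1 r^2 times it, then the intrinsics apply), "T" (4x4, takes a point from camera to world coordinates); the wrist camera has in their place "tool_from_camera" (4x4, takes a point from camera to tool coordinates, whose origin is the TCP and whose axes are the flange's). Camera axes: x right, y down, z forward; pixel columns grow to the right and rows downward; lengths in m; the calibration is good to about 2 mm. A picture is of the moment at which its call begins: read the wrist's pose just before it. calibration takes no time and is no camera call.
- hand_in(): hands the job in; it is judged then, once.
The state is a dict: "clock": time; "qpos": joint angles; "qvel": joint speeds; "joint_efforts": joint torques, N m; "tool_pos": TCP position; "tool_rot": TCP orientation; "force": force on the tool from outside, world axes, zero at the start; "ft_torque": the same for the moment, N m; "opening": finger opening in m; "grip_force": force on a finger pad.
Only numpy, scipy, OpenCV 4.12 (cv2) and the standard library are available. Lean on these libraries where they do the work, as an engineer would, in place of code of your own. Each camera call takes 0.05 s, during which the arm holds its last target. There are 200 camera calls.

TASK

Get the pine block ready for sawing on the bench hook, using only pushes of the fingertips. First push the blue length stop along its rail until it clicks into the notch that the red tag marks, with the block still clear of it. Then push the block flat against the fence and along it until its end touches the stop, gently enough that the stop stays in its notch; never pinch or lift the block or the stop, and leave the other things on the bench alone.

Things in the scene. Friction and masses are not known exactly. Their poses are not given: they have to be found in the camera images.
- jig: Bench hook screwed to the bench: brown wooden base 18 mm thick, aluminium fence on its -y side. Origin: underside, on the bench; x (-115 to +150 mm) runs along the fence towards the stop's end, y (-75 to +75 mm) points off the fence, z up. Fence: y -75 to -35 mm, top z = 58 mm. A steel rail on it (centre y -55 mm) carries the stop and has notches at x = 70 and 45 mm. Saw kerf at x = -13 mm.
- stop (a joint): Travel of the stop, m: 0 at the rail's far end (jig x = +115 mm), to 0.098, growing towards jig -x. Notches at 0.045 and 0.070; it starts beyond both, at 0.006 to 0.022. Sliding takes 1.5 to 2 N. A spring ball drops 2.5 mm into a notch: within 2 to 3 mm of its middle the stop jumps in (the push force dips); pushing it on out of a notch takes 11 to 14 N.
- stop_index (a point): White index line on the saddle of the stop, at its middle, on the side towards the tags; axes as the bench hook's. It stands level with a tag's middle (along jig x) when the stop sits in that tag's notch.
- stop_face (a point): Middle of the stop arm's face that looks to jig -x, at the block, 36 mm above the bench; axes as the jig's. The blue arm is an upright plate 16 mm thick, jig y = -33 to +31 mm, 21 to 83 mm above the bench; the aluminium saddle on the fence is 42 mm long, its button rises to about 100 mm.
- stop_back (a point): Middle of the stop arm's opposite face, looking to jig +x, 36 mm above the bench: the face to push on.
- fence_face (a point): Point on the work face of the fence at jig x = 0, 36 mm above the bench; axes as the bench hook's (y points off the fence).
- tag_red: Red plastic tag clipped to the outer edge of the fence, 17 mm wide along the fence, sticking out 32 mm on the fence's outer side, top 62 mm above the bench. Origin: on the fence's top outer edge at the middle of the notch that it marks; axes as the bench hook's. It marks either of the two notches.
- tag_white: The same tag in white, at the other notch.
- block: Loose pine block 84 x 50 x 36 mm, 70 to 140 g, lying on the base beside the fence, 6 to 20 mm off it and up to 6 degrees askew, its end 12 to 40 mm short of the nearer notch's stop position. Origin: centre of its underside; x is its long axis, pointing to the stop; y points off the fence, z up.
- block_end (a point): Middle of the block's end face that is to touch the stop (42 mm from the block's centre), at half its height.
- block_tail (a point): Middle of the block's opposite end face: the face to push on towards the stop.
- block_side (a point): Middle of the block's long face that is to lie against the fence, at half its height.
- pencil: Red flat carpenter pencil, 170 mm, lying beside the bench hook on the outer side of the fence; bystander.
- stapler: Red staple gun, 150 mm long, lying on the right; bystander.
- fuse_pack: Teal carton 51 x 70 x 35 mm, behind the pliers, left of the vise; bystander.
- pliers: Blue-handled pliers, 158 mm, left of the vise; bystander.
- wrench: Steel adjustable wrench, 182 mm, front left; bystander.
- sanding_block: Brown sanding block 61 x 111 x 34 mm, in front of the vise; bystander.

How it is judged:
By the outcome, as a careful person would: the job done as asked, in the order asked, and still so for the second after the job is handed in, with the robot touching nothing.
It also fails if it takes over 51 s, if anything falls off the work surface, if the arm or the gripper's body presses on something with over 40 N, if the wrist force passes 120 N, or if a joint passes its speed limit or range.

## Working session

There is one attempt and no reset: what is moved stays moved. The work goes in short steps, Python scripts to look and compute and a tool call to move; the robot and the scene stay as the last step left them, time stands still between calls to the robot, and variables do not carry over. Pictures are saved under pics/ and viewed, at most 10 in all, crops included, and the job is handed in when it is done.

Besides the shell and the picture viewer there is one more tool, called after "Call:" as name(argument=value, ...), one argument or row to a line, values as JSON. apply_moves: Moves the arm, as the interface text tells. Its arguments: {"type":"object","properties":{"increments":{"type":"array"}},"required":["increments"]}

```bash
mkdir -p pics; cat > h.py <<'E'
import numpy as np, cv2
from station import state, capture, calibration, hand_in
def save(n,im): cv2.imwrite('pics/'+n,cv2.cvtColor(im,cv2.COLOR_RGB2BGR))
def Rq(q):
    from scipy.spatial.transform import Rotation as R
    return R.from_quat([q[1],q[2],q[3],q[0]]).as_matrix()
def camT(name,s=None):
    c=calibration(name)
    if name!='wrist': return c,np.array(c['T'])
    s=s or state(); T=np.eye(4);T[:3,:3]=Rq(s['tool_rot']);T[:3,3]=s['tool_pos']
    return c,T@np.array(c['tool_from_camera'])
def ray(c,T,u,v):
    d=np.array([(u-c['cx'])/c['fx'],(v-c['cy'])/c['fy']]);p=d.copy()
    for _ in range(30): p=d/(1+c['k1']*(p@p))
    return T[:3,3],T[:3,:3]@np.array([p[0],p[1],1])
def onz(c,T,u,v,z):
    o,d=ray(c,T,u,v); return o+d*(z-o[2])/d[2]
def proj(c,T,P):
    q=T[:3,:3].T@(np.array(P)-T[:3,3]); p=q[:2]/q[2]; p=p*(1+c['k1']*(p@p))
    return np.array([c['fx']*p[0]+c['cx'],c['fy']*p[1]+c['cy']])
E
python3 - <<'E'
from h import *
print(state())
a=capture('top');b=capture('side');save('top0.png',a);save('side0.png',b)
for n in('top','side'):print(n,camT(n))
print(calibration('wrist'))
E
```

```text
{'clock': 0.0, 'qpos': array([ 1.33609615,  0.3218595 , -0.07009726,  1.45168765,  0.02261531,
        1.37079843, -0.05690258]), 'qvel': array([-0.00070631,  0.00025309, -0.00116949,  0.00072737,  0.0017953 ,
        0.00079571, -0.00037588]), 'joint_efforts': array([-1.20922978e-03, -4.93583143e+01, -3.82592417e-01, -3.14337015e+01,
        1.30011726e-02,  1.14267640e-02,  1.55684694e-05]), 'tool_pos': array([ 0.15986714, -0.62943758,  0.21349359]), 'tool_rot': array([-9.66825543e-04,  9.92269122e-01,  1.24100860e-01, -1.76220779e-04]), 'force': array([ 0.07421384, -0.41066753,  0.2619337 ]), 'ft_torque': array([-0.02384267,  0.02837958,  0.01053614]), 'grip_force': 0.0, 'opening': 0.0850376598037404}
top ({'fx': 502.7405741365106, 'fy': 502.7405741365106, 'cx': 322.92970375574924, 'cy': 237.38469600363482, 'k1': -0.1311118791790724, 'T': array([[ 2.72984966e-02, -9.96837901e-01,  7.46256805e-02,
         4.36123385e-01],
       [-9.99623077e-01, -2.74398824e-02, -8.69776326e-04,
        -2.63213668e-01],
       [ 2.91474591e-03, -7.45738088e-02, -9.97211237e-01,
         1.142354
[... 866 characters left out ...]
0384821 ,  0.44395802],
       [-0.04299177, -0.48875504,  0.87136113, -1.28683627],
       [ 0.00201394, -0.87220814, -0.48913077,  0.67199315],
       [ 0.        ,  0.        ,  0.        ,  1.        ]]))
{'fx': 346.1782655969859, 'fy': 346.1782655969859, 'cx': 324.73171499223497, 'cy': 238.8692719434017, 'k1': -0.03485093769034841, 'tool_from_camera': array([[-9.61489250e-04, -9.49330491e-01, -3.14278053e-01,
         8.00840748e-02],
       [ 9.99998648e-01, -1.33199849e-03,  9.64174337e-04,
         2.56325280e-06],
       [-1.33393799e-03, -3.14276701e-01,  9.49330488e-01,
        -1.59561243e-01],
       [ 0.00000000e+00,  0.00000000e+00,  0.00000000e+00,
         1.00000000e+00]])}
```

View pics/top0.png

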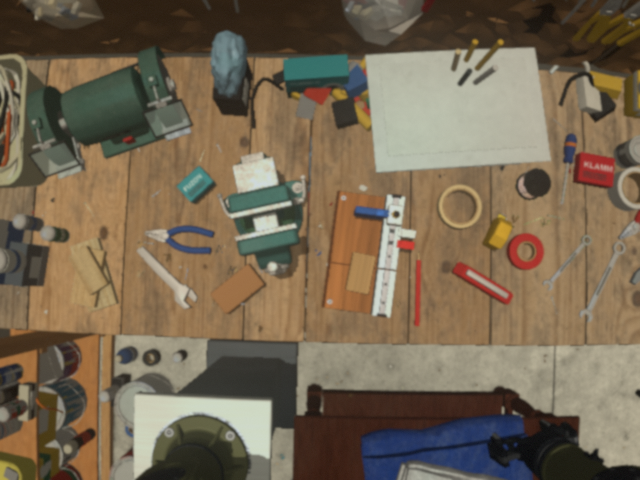

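View pics/side0.png

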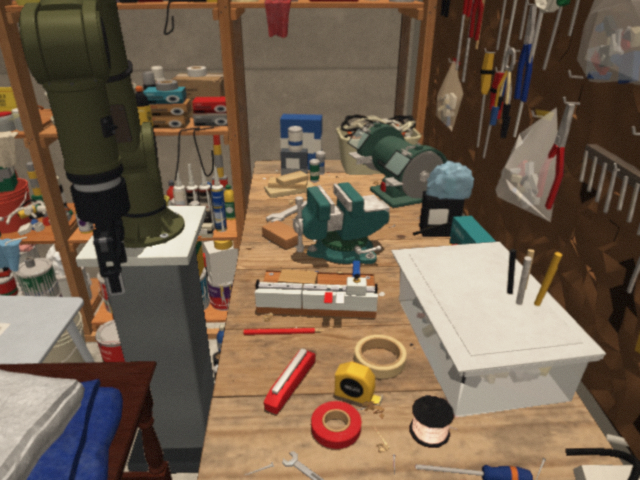

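Top view: the jig spans about (327-405, 192-317), with the blue stop arm at (372,212), red tag at (406,244), white tag near (408,233) and block at (361,272). Image up is +x world, and left is +y. I'll enlarge the jig.

```bash
python3 - <<'E'
from h import *
a=cv2.imread('pics/top0.png')[180:325,320:430]
b=cv2.imread('pics/side0.png')[255:325,245:390]
a=cv2.resize(a,None,fx=4,fy=4,interpolation=cv2.INTER_CUBIC)
b=cv2.resize(b,(360,174),interpolation=cv2.INTER_CUBIC)
im=np.zeros((580,800,3),np.uint8);im[:a.shape[0],:a.shape[1]]=a;im[:174,440:800]=b
cv2.imwrite('pics/z0.png',im)
c,T=camT('top')
for n,u,v,z in[('base TL',341,192,.018),('base BL',326,309,.018),('fence TR',405,196,.058),('fence BR',390,317,.058),('red',406,244,.062),('white',410,233,.062),('arm',372,212,.083),('block',361,272,.054),('pencil',418,261,0),('pencil b',417,322,0)]: print(n,onz(c,T,u,v,z).round(3))
E
```

```text
base TL [ 0.624 -0.302  0.018]
base BL [ 0.361 -0.275  0.018]
fence TR [ 0.613 -0.441  0.058]
fence BR [ 0.35  -0.413  0.058]
red [ 0.508 -0.444  0.062]
white [ 0.532 -0.452  0.062]
arm [ 0.572 -0.367  0.083]
block [ 0.445 -0.349  0.054]
pencil [ 0.474 -0.483  0.   ]
pencil b [ 0.335 -0.483  0.   ]
```

View pics/z0.png

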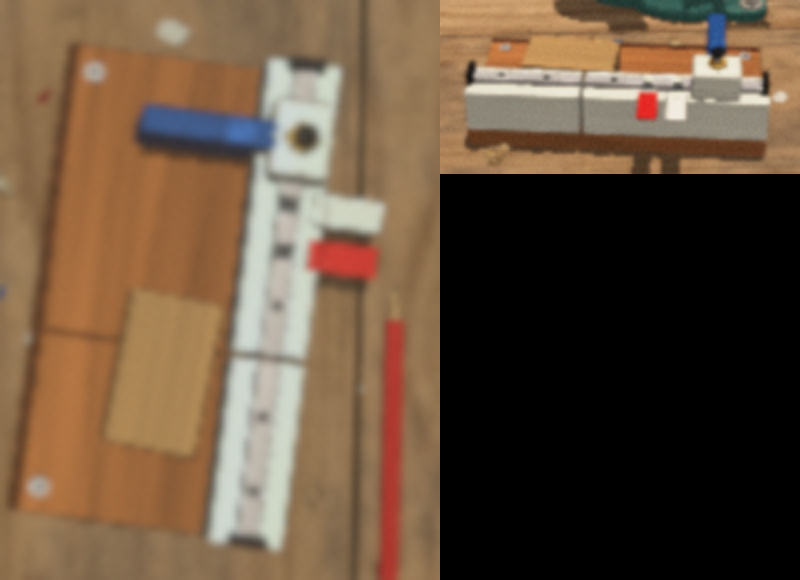

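The red tag sits on the notch nearer the block (x=45, travel 0.070), so the stop has to be pushed through the white notch first. I'll check the white box's height, then work out the move for a close look.

```bash
python3 - <<'E'
from h import *
c,T=camT('top');d,S=camT('side')
def tri(a,b):
    o1,d1=ray(c,T,*a);o2,d2=ray(d,S,*b)
    t=np.linalg.lstsq(np.c_[d1,-d2],o2-o1,rcond=None)[0]
    p,q=o1+t[0]*d1,o2+t[1]*d2; return ((p+q)/2).round(3),np.linalg.norm(p-q).round(4)
print('box near-left',tri((366,56),(538,246)) , tri((379,171),(394,250)), tri((549,160),(459,400)))
E
```

```text
box near-left (array([ 0.948, -0.358,  0.115]), np.float64(0.0785)) (array([ 0.653, -0.375,  0.132]), np.float64(0.0034)) (array([ 0.696, -0.757,  0.084]), np.float64(0.0087))
```

Call:
apply_moves(
  increments=[
    [[0,0,-0.1],[0.05,0,0.03],1],
    [[0,0,-0.2],[0.1,0.04,0.06],1],
    [[0,0,-0.3],[0.14,0.08,0.09],1],
    [[0,0,-0.35],[0.18,0.12,0.1],1],
    [[0,0,-0.35],[0.22,0.16,0.1],1],
    [[0,0,-0.35],[0.26,0.2,0.1],1],
    [[0,0,-0.35],[0.29,0.235,0.1],1],
    [[0,0,-0.35],[0.31,0.25,0.1],1],
    [[0,0,-0.35],[0.31,0.25,0.1],1],
  ],
)

```text
clock: 1.0
tool_pos: [0.4733, -0.3754, 0.3145]
tool_rot: [-0.001, 0.999, -0.048, 0.0]
force: [0.4, 0.7, 0.2]
opening: -0.0002
grip_force: 0.0
```

```bash
python3 - <<'E'
from h import *
s=state();im=capture('wrist');save('w1.png',im)
np.save('w1.npy',im);import pickle;pickle.dump(s,open('w1.pkl','wb'))
E
```

```text
(no output)
```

View pics/w1.png

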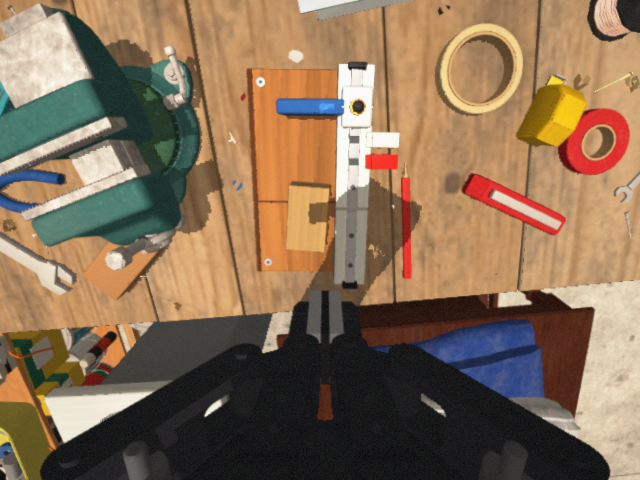

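```bash
cat >> h.py <<'E'
def line_fit(P): 
    P=np.array(P);m=P.mean(0);return m,np.linalg.svd(P-m)[2][0]
E
python3 - <<'E'
from h import *
import pickle
im=np.load('w1.npy');s=pickle.load(open('w1.pkl','rb'));c,T=camT('wrist',s)
hsv=cv2.cvtColor(im,cv2.COLOR_RGB2HSV)
f=lambda u,v,z:onz(c,T,u,v,z)[:2]
for n,u,v,z in[('baseTL',248,69,.018),('baseBL',259,271,.018),('fTR',376,66,.058),('fBR',364,288,.058),('fTL',338,66,.058),('fBL',335,284,.058),('boxcorner',322,18,.0)]:print(n,f(u,v,z).round(4))
def mask(lo,hi,box):
    m=cv2.inRange(hsv,lo,hi);M=np.zeros_like(m);x0,y0,x1,y1=box;M[y0:y1,x0:x1]=m[y0:y1,x0:x1]
    cs=cv2.findContours(M,0,1)[0];k=max(cs,key=cv2.contourArea);return k
for n,lo,hi,box,z in[('red',(0,150,120),(6,255,255),(360,145,405,175),.062),('white',(0,0,200),(180,40,255),(373,125,405,152),.062),('arm',(100,100,80),(125,255,255),(270,90,345,125),.083),('block',(10,60,60),(25,150,255),(280,175,335,258),.054)]:
    k=mask(lo,hi,box);r=cv2.minAreaRect(k);print(n,'px',np.round(r[0]),np.round(r[1]),'bbox',cv2.boundingRect(k));
    print('   ',np.array([f(*p,z) for p in cv2.boxPoints(r)]).round(4).tolist(),f(*r[0],z).round(4))
crop=cv2.resize(im[55:295,240:410],None,fx=2.5,fy=2.5,interpolation=cv2.INTER_CUBIC);
save('w1c.png',crop[:600])
E
```

```text
baseTL [ 0.6267 -0.2976]
baseBL [ 0.364  -0.2703]
fTR [ 0.6095 -0.4453]
fBR [ 0.3429 -0.4154]
fTL [ 0.6134 -0.4038]
fBL [ 0.3524 -0.3776]
boxcorner [ 0.6768 -0.392 ]
red px [382. 162.] [15. 31.] bbox (366, 154, 32, 16)
    [[0.5164, -0.428], [0.5131, -0.464], [0.4958, -0.4634], [0.4992, -0.427]] [ 0.5062 -0.4456]
white px [386. 140.] [15. 25.] bbox (373, 132, 26, 16)
    [[0.5402, -0.4375], [0.5376, -0.466], [0.5209, -0.4654], [0.5236, -0.4366]] [ 0.5306 -0.4514]
arm px [310. 106.] [15. 66.] bbox (277, 99, 67, 16)
    [[0.5842, -0.3357], [0.5774, -0.4051], [0.5624, -0.4039], [0.5693, -0.3337]] [ 0.5733 -0.3696]
block px [307. 216.] [41. 68.] bbox (286, 182, 44, 70)
    [[0.4067, -0.317], [0.4925, -0.3344], [0.4843, -0.3829], [0.3977, -0.3686]] [ 0.4466 -0.3509]
```

View pics/w1c.png

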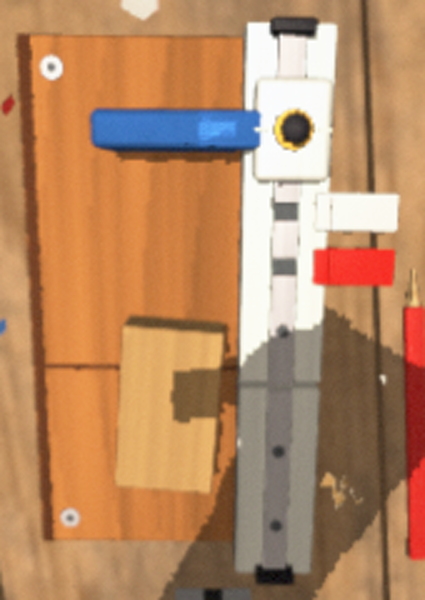

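Call:
apply_moves(
  increments=[
    [[0,0,-0.01],[0.03,0.005,-0.02],1],
    [[0,0,-0.01],[0.07,0.012,-0.06],1],
    [[0,0,-0.01],[0.11,0.02,-0.1],1],
    [[0,0,-0.01],[0.13,0.02,-0.135],1],
    [[0,0,-0.01],[0.13,0.02,-0.15],1],
    [[0,0,-0.01],[0.13,0.02,-0.15],1],
  ],
)

```text
clock: 1.65
tool_pos: [0.5982, -0.3582, 0.159]
tool_rot: [-0.002, 0.998, -0.055, -0.004]
force: [0.1, -0.9, 0.6]
opening: 0.0
grip_force: 0.0
```

```bash
python3 - <<'E'
from h import *
s=state();print(s['tool_pos'],s['tool_rot'],s['force'])
save('s2.png',cv2.resize(capture('side')[140:330,240:440],(800,600)[:2] if 0 else (600,570)))
E
```

```text
[ 0.59817768 -0.35823524  0.15899179] [-0.00221186  0.99848575 -0.05481664 -0.0040561 ] [ 0.14693318 -0.90565987  0.64948083]
```

View pics/s2.png

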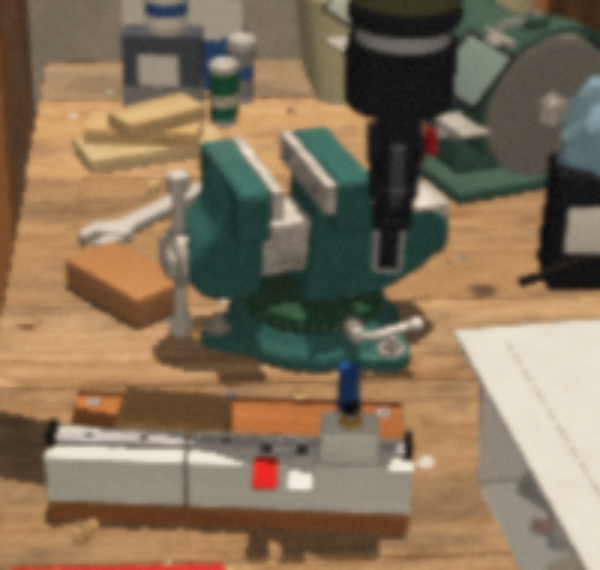

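The view shows the narrow gripper above and just past the stop, clear of the white box (box edge right of u=460). Next I descend behind the stop.

Call:
apply_moves(
  increments=[
    [[0,0,0],[0.004,0,-0.02],1],
    [[0,0,0],[0.005,0,-0.05],1],
    [[0,0,0],[0.005,0,-0.08],1],
    [[0,0,0],[0.005,0,-0.1],1],
    [[0,0,0],[0.005,0,-0.1],1],
  ],
)

```text
clock: 2.2
tool_pos: [0.6029, -0.3607, 0.0634]
tool_rot: [-0.0, 0.998, -0.056, -0.002]
force: [-0.3, -0.1, 0.5]
opening: -0.0002
grip_force: 0.0
```

Call:
apply_moves(
  increments=[
    [[0,0,0],[-0.003,0.0003,0],1],
    [[0,0,0],[-0.006,0.0006,0],1],
    [[0,0,0],[-0.009,0.001,0],1],
    [[0,0,0],[-0.012,0.0013,0],1],
    [[0,0,0],[-0.015,0.0016,0],1],
    [[0,0,0],[-0.018,0.0019,0],1],
    [[0,0,0],[-0.021,0.0022,0],1],
    [[0,0,0],[-0.024,0.0026,0],1],
    [[0,0,0],[-0.027,0.0029,0],1],
    [[0,0,0],[-0.03,0.0032,0],1],
  ],
)

```text
clock: 3.2
tool_pos: [0.5756, -0.3571, 0.0656]
tool_rot: [0.0, 0.998, -0.056, 0.001]
force: [3.4, -0.7, 5.4]
opening: -0.0
grip_force: 3.2
```

Call:
apply_moves(
  increments=[
    [[0,0,0],[-0.002,0.0002,0],1],
    [[0,0,0],[-0.004,0.0004,0],1],
    [[0,0,0],[-0.006,0.0006,0],1],
    [[0,0,0],[-0.008,0.0008,0],1],
    [[0,0,0],[-0.01,0.001,0],1],
    [[0,0,0],[-0.012,0.0013,0],1],
    [[0,0,0],[-0.012,0.0013,0],1],
  ],
)

```text
clock: 3.9
tool_pos: [0.5615, -0.3555, 0.0647]
tool_rot: [-0.0, 0.998, -0.056, -0.001]
force: [0.2, 0.4, 1.8]
opening: 0.0001
grip_force: 0.3
```

```bash
cat > look.py <<'E'
from h import *
import sys
s=state();print(s['clock'],s['tool_pos'].round(4),s['force'].round(2))
d=s['tool_pos'][:2]-[.470,-.3555];ex=np.array([.9943,-.1063]);ey=np.array([.1063,.9943])
print('tcp jig mm',(d@ex*1000).round(1),(d@ey*1000).round(1))
im=capture('side');h=cv2.cvtColor(im,cv2.COLOR_RGB2HSV)
def box(m,x0,y0,x1,y1):
    w=m[y0:y1,x0:x1]>0;v,u=np.nonzero(w);return (u.mean()+x0).round(2),(v.mean()+y0).round(2),w.sum()
r=cv2.inRange(h,(0,150,100),(6,255,255))|cv2.inRange(h,(174,150,100),(180,255,255))
b=cv2.inRange(h,(100,120,50),(125,255,255))
print('red',box(r,315,285,345,310),'blue',box(b,300,250,375,285))
if len(sys.argv)>1: save(sys.argv[1],cv2.resize(im[250:320,250:390],(800,400),interpolation=cv2.INTER_CUBIC))
E
python3 look.py a3.png
```

```text
3.9 [ 0.5615 -0.3555  0.0647] [0.15 0.42 1.78]
tcp jig mm 91.0 9.7
red (np.float64(327.79), np.float64(297.39), np.int64(77)) blue (np.float64(341.6), np.float64(266.29), np.int64(65))
```

View pics/a3.png

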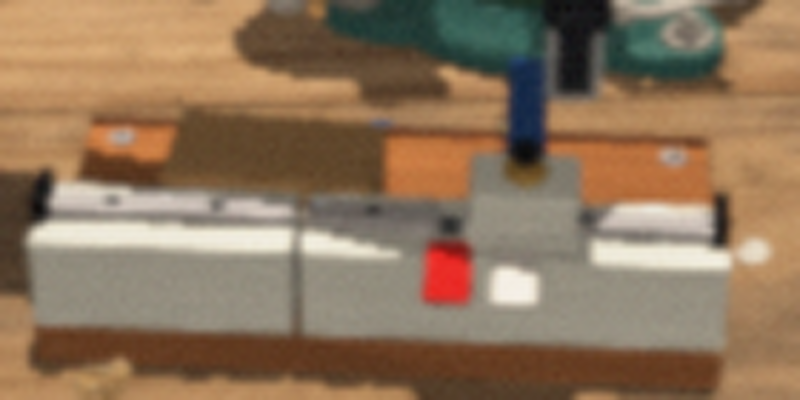

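Call:
apply_moves(
  increments=[
    [[0,0,0],[-0.002,0.0002,0],1],
    [[0,0,0],[-0.004,0.0004,0],1],
    [[0,0,0],[-0.006,0.0006,0],1],
    [[0,0,0],[-0.008,0.0008,0],1],
  ],
)

```text
clock: 4.35
tool_pos: [0.5577, -0.3546, 0.0653]
tool_rot: [0.0, 0.998, -0.055, 0.003]
force: [8.9, -1.0, 1.1]
opening: 0.0001
grip_force: 3.6
```

Call:
apply_moves(
  increments=[
    [[0,0,0],[-0.001,0.0001,0],1],
    [[0,0,0],[-0.002,0.0002,0],1],
    [[0,0,0],[-0.003,0.0003,0],1],
  ],
)

```text
clock: 4.65
tool_pos: [0.555, -0.3541, 0.0664]
tool_rot: [0.0, 0.998, -0.055, 0.003]
force: [3.7, -0.1, 5.9]
opening: -0.0001
grip_force: 2.8
```

Call:
apply_moves(
  increments=[
    [[0,0,0],[-0.002,0.0002,0],1],
    [[0,0,0],[-0.004,0.0004,0],1],
    [[0,0,0],[-0.006,0.0006,0],1],
    [[0,0,0],[-0.008,0.0008,0],1],
    [[0,0,0],[-0.01,0.001,0],1],
    [[0,0,0],[-0.012,0.0013,0],1],
    [[0,0,0],[-0.012,0.0013,0],1],
  ],
)

```text
clock: 5.35
tool_pos: [0.5421, -0.3531, 0.0664]
tool_rot: [0.001, 0.998, -0.055, 0.002]
force: [3.7, -0.1, 7.3]
opening: -0.0001
grip_force: 3.4
```

```bash
python3 look.py
```

```text
5.35 [ 0.5421 -0.3531  0.0664] [ 3.65 -0.13  7.33]
tcp jig mm 71.5 10.1
red (np.float64(327.76), np.float64(297.53), np.int64(75)) blue (np.float64(340.29), np.float64(270.82), np.int64(28))
```

Call:
apply_moves(
  increments=[
    [[0,0,0],[-0.001,0.0001,0],1],
    [[0,0,0],[-0.002,0.0002,0],1],
    [[0,0,0],[-0.003,0.0003,0],1],
    [[0,0,0],[-0.004,0.0004,0],1],
  ],
)

```text
clock: 5.8
tool_pos: [0.5385, -0.3527, 0.0664]
tool_rot: [0.001, 0.998, -0.055, 0.002]
force: [4.7, -0.3, 5.4]
opening: -0.0004
grip_force: 3.2
```

Call:
apply_moves(
  increments=[
    [[0,0,0],[-0.001,0.0001,0],1],
    [[0,0,0],[-0.002,0.0002,0],1],
  ],
)

```text
clock: 6.0
tool_pos: [0.5365, -0.3525, 0.0664]
tool_rot: [0.001, 0.998, -0.055, 0.002]
force: [4.6, -0.0, 7.0]
opening: -0.0002
grip_force: 3.2
```

Call:
apply_moves(
  increments=[
    [[0,0,0],[-0.001,0.0001,0],1],
    [[0,0,0],[-0.001,0.0001,0],1],
  ],
)

```text
clock: 6.2
tool_pos: [0.5353, -0.3524, 0.0664]
tool_rot: [0.001, 0.998, -0.055, 0.002]
force: [4.5, -0.7, 6.7]
opening: -0.0
grip_force: 3.3
```

Call:
apply_moves(
  increments=[
    [[0,0,0],[-0.001,0.0001,0],1],
    [[0,0,0],[-0.001,0.0001,0],1],
  ],
)

```text
clock: 6.4
tool_pos: [0.5343, -0.3523, 0.0664]
tool_rot: [0.001, 0.998, -0.055, 0.002]
force: [4.5, -0.3, 6.5]
opening: 0.0
grip_force: 3.3
```

Call:
apply_moves(
  increments=[
    [[0,0,0],[-0.001,0.0001,0],1],
    [[0,0,0],[-0.001,0.0001,0],1],
  ],
)

```text
clock: 6.6
tool_pos: [0.5334, -0.3522, 0.0664]
tool_rot: [0.001, 0.998, -0.055, 0.002]
force: [4.6, -0.1, 7.1]
opening: -0.0
grip_force: 3.3
```

```bash
python3 look.py a4.png
```

```text
6.6 [ 0.5334 -0.3522  0.0664] [ 4.62 -0.09  7.14]
tcp jig mm 62.6 10.0
red (np.float64(327.79), np.float64(297.53), np.int64(75)) blue (np.float64(340.94), np.float64(268.89), np.int64(36))
```

View pics/a4.png

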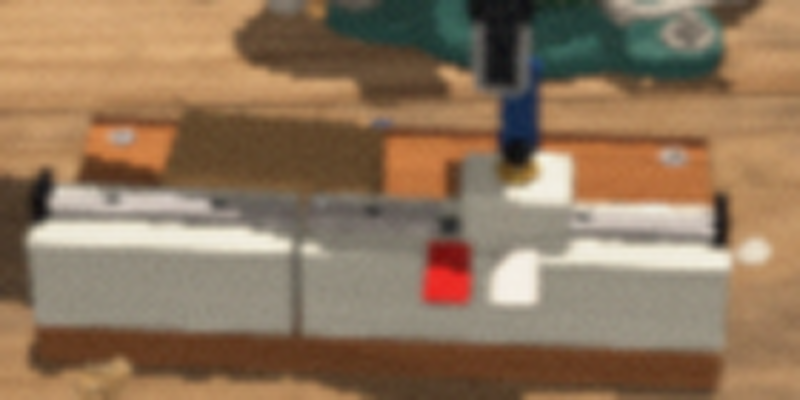

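```bash
python3 - <<'E'
from h import *
d,S=camT('side');s=state();p=s['tool_pos']
R=Rq(s['tool_rot'])
for z in(-.0,.017,.03):print('tip',z,proj(d,S,p+R@[0,0,z]))
o=np.array([.470,-.3555]);ex=np.array([.9943,-.1063]);ey=np.array([.1063,.9943])
J=lambda x,y,z:np.r_[o+ex*x+ey*y,z]
for n,q in[('arm top +y end',J(.07,.031,.083)),('arm top y-20',J(.07,-.02,.083)),('arm +y @45',J(.045,.031,.083)),('saddle70',J(.07,-.076,.07)),('saddle45',J(.045,-.076,.07)),('tagred',J(.045,-.107,.05)),('tagwhite',J(.07,-.107,.05)),('block end corner',J(.018,.02,.054))]:print(n,proj(d,S,q).round(1))
print(state()['qpos'].round(3))
w=capture('wrist');t=capture('top')
t=cv2.resize(t[185:325,320:430],None,fx=4,fy=4,interpolation=cv2.INTER_CUBIC)
w=cv2.resize(w[40:330,200:440],None,fx=1.5,fy=1.5)
im=np.zeros((560,800,3),np.uint8);im[:560,:440]=t;im[:w.shape[0],440:]=w[:, :360]
save('m5.png',im)
E
```

```text
tip -0.0 [337.25715296 271.03118049]
tip 0.017 [337.12025378 277.25999792]
tip 0.03 [337.01676294 281.96051956]
arm top +y end [340.9 260.1]
arm top y-20 [340.4 272.2]
arm +y @45 [330.  259.7]
saddle70 [339.7 291.7]
saddle45 [327.9 291.2]
tagred [327.2 307.6]
tagwhite [339.1 308.1]
block end corner [318.  272.5]
[ 0.769  0.417 -0.284  1.643  0.127  1.095 -1.23 ]
```

View pics/m5.png

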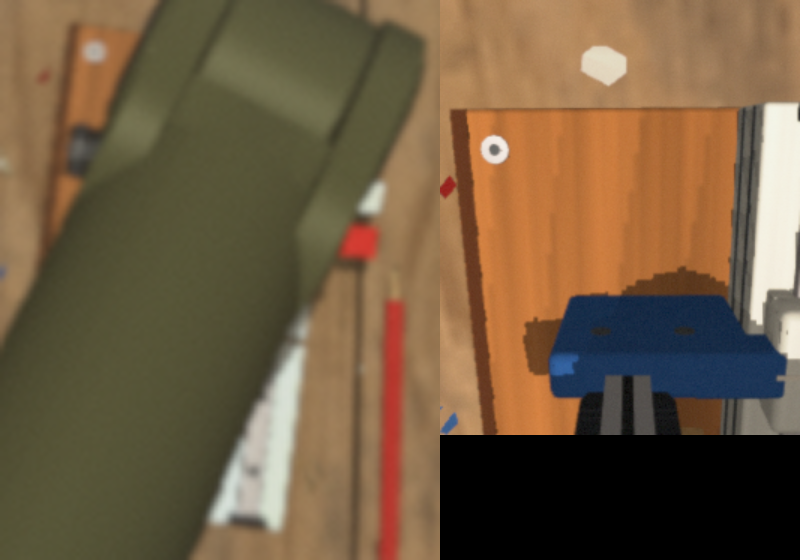

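The fingertips have ridden up onto the top of the stop arm. In both views the tips show about 15 mm above the reported TCP, not 17 mm below it. The stop itself still sits at x≈70 (arm px 341, expected 340.9). I'll back off, go behind it again and come down lower.

Call:
apply_moves(
  increments=[
    [[0,0,0],[0,0,0.015],1],
    [[0,0,0],[0.005,-0.0005,0.03],1],
    [[0,0,0],[0.025,-0.003,0.03],1],
    [[0,0,0],[0.04,-0.004,0.03],1],
    [[0,0,0],[0.043,-0.005,0.03],1],
    [[0,0,0],[0.043,-0.005,0.01],1],
    [[0,0,0],[0.043,-0.005,-0.01],1],
    [[0,0,0],[0.043,-0.005,-0.025],1],
    [[0,0,0],[0.043,-0.005,-0.025],1],
  ],
)

```text
clock: 7.65
tool_pos: [0.571, -0.3562, 0.0365]
tool_rot: [-0.001, 0.998, -0.056, -0.003]
force: [0.1, -1.0, -0.7]
opening: 0.0002
grip_force: 0.0
```

```bash
python3 look.py a6.png
```

```text
7.65 [ 0.571  -0.3562  0.0365] [ 0.05 -1.05 -0.69]
tcp jig mm 100.5 10.0
red (np.float64(327.79), np.float64(297.21), np.int64(80)) blue (np.float64(340.66), np.float64(265.99), np.int64(68))
```

View pics/a6.png

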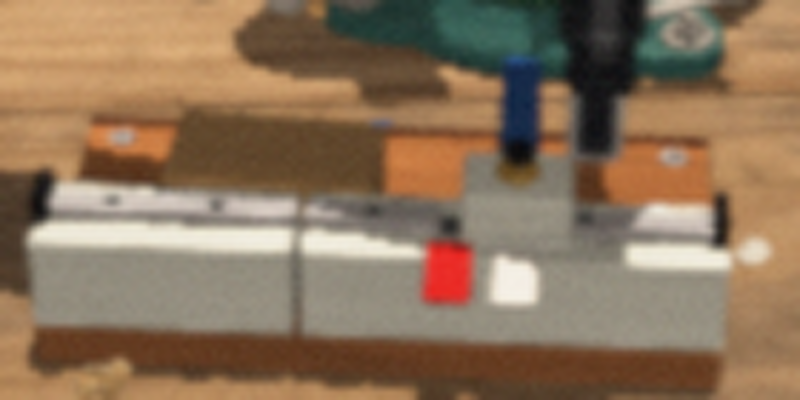

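The stop sits in the white notch, with its saddle centred over the white tag. The fingertips are now at mid-height just behind the arm. I push again.

Call:
apply_moves(
  increments=[
    [[0,0,0],[-0.004,0.0004,0],1],
    [[0,0,0],[-0.008,0.0008,0],1],
    [[0,0,0],[-0.01,0.001,0],1],
    [[0,0,0],[-0.012,0.0013,0],1],
    [[0,0,0],[-0.014,0.0015,0],1],
    [[0,0,0],[-0.016,0.0017,0],1],
  ],
)

```text
clock: 8.3
tool_pos: [0.5601, -0.3558, 0.0403]
tool_rot: [0.001, 0.998, -0.055, 0.002]
force: [7.0, -1.3, -4.3]
opening: -0.0001
grip_force: 4.0
```

Call:
apply_moves(
  increments=[
    [[0,0,0],[-0.001,0.0001,0],1],
    [[0,0,0],[-0.002,0.0002,0],1],
  ],
)

```text
clock: 8.5
tool_pos: [0.5599, -0.3558, 0.0403]
tool_rot: [0.001, 0.998, -0.055, 0.004]
force: [10.2, -3.5, -6.4]
opening: 0.0001
grip_force: 5.3
```

Call:
apply_moves(
  increments=[
    [[0,0,0],[-0.001,0.0001,-0.001],1],
    [[0,0,0],[-0.002,0.0002,-0.002],1],
  ],
)

```text
clock: 8.7
tool_pos: [0.5599, -0.3559, 0.0403]
tool_rot: [0.002, 0.998, -0.055, 0.006]
force: [11.4, -2.9, 3.0]
opening: 0.0
grip_force: 5.4
```

Call:
apply_moves(
  increments=[
    [[0,0,0],[-0.001,0.0001,-0.001],1],
  ],
)

```text
clock: 8.8
tool_pos: [0.56, -0.3559, 0.0402]
tool_rot: [0.002, 0.998, -0.055, 0.007]
force: [10.9, -1.3, 5.4]
opening: -0.0001
grip_force: 5.7
```

Call:
apply_moves(
  increments=[
    [[0,0,0],[-0.001,0.0001,0],1],
    [[0,0,0],[-0.001,0.0001,0],1],
  ],
)

```text
clock: 9.0
tool_pos: [0.5597, -0.3559, 0.0403]
tool_rot: [0.002, 0.998, -0.055, 0.008]
force: [11.3, -2.1, 2.6]
opening: 0.0001
grip_force: 6.4
```

Call:
apply_moves(
  increments=[
    [[0,0,0],[-0.001,0.0001,0],1],
    [[0,0,0],[-0.001,0.0001,0],1],
  ],
)

```text
clock: 9.2
tool_pos: [0.5568, -0.3556, 0.0401]
tool_rot: [0.002, 0.998, -0.055, 0.006]
force: [5.4, -0.9, 4.6]
opening: -0.0003
grip_force: 2.8
```

Call:
apply_moves(
  increments=[
    [[0,0,0],[0,0,0],1],
    [[0,0,0],[0,0,0],1],
  ],
)

```text
clock: 9.4
tool_pos: [0.5529, -0.3551, 0.0381]
tool_rot: [0.001, 0.998, -0.055, 0.002]
force: [4.3, -0.8, 2.8]
opening: -0.0
grip_force: 1.7
```

```bash
python3 look.py
```

```text
9.4 [ 0.5529 -0.3551  0.0381] [ 4.32 -0.82  2.8 ]
tcp jig mm 82.4 9.2
red (np.float64(327.78), np.float64(297.61), np.int64(74)) blue (np.float64(337.43), np.float64(265.88), np.int64(67))
```

Call:
apply_moves(
  increments=[
    [[0,0,0],[-0.002,0.0002,0],1],
    [[0,0,0],[-0.004,0.0004,0],1],
    [[0,0,0],[-0.006,0.0006,0],1],
    [[0,0,0],[-0.008,0.0008,0],1],
    [[0,0,0],[-0.01,0.001,0],1],
    [[0,0,0],[-0.011,0.0011,0],1],
    [[0,0,0],[-0.011,0.0011,0],1],
  ],
)

```text
clock: 10.15
tool_pos: [0.5379, -0.3534, 0.0355]
tool_rot: [-0.001, 0.998, -0.056, -0.002]
force: [-0.0, -0.6, -0.2]
opening: -0.0
grip_force: 0.0
```

Call:
apply_moves(
  increments=[
    [[0,0,0],[-0.001,0.0001,0],1],
    [[0,0,0],[-0.002,0.0002,0],1],
  ],
)

```text
clock: 10.35
tool_pos: [0.5373, -0.3533, 0.0361]
tool_rot: [-0.0, 0.998, -0.056, -0.001]
force: [0.8, 0.3, -0.4]
opening: 0.0002
grip_force: 0.0
```

```bash
python3 look.py; python3 - <<'E'
from h import *
im=capture('side').astype(int)
# saddle edges: row profiles of brightness over rows 283-288
g=im.sum(2)
for v in(286,289):print(v,g[v,318:352].tolist())
E
```

```text
10.35 [ 0.5373 -0.3533  0.0361] [ 0.83  0.27 -0.36]
tcp jig mm 66.6 9.3
red (np.float64(327.78), np.float64(297.61), np.int64(74)) blue (np.float64(330.09), np.float64(266.57), np.int64(77))
286 [299, 345, 398, 423, 432, 422, 415, 423, 422, 423, 415, 429, 419, 419, 413, 416, 429, 438, 424, 406, 386, 341, 334, 319, 312, 328, 364, 419, 490, 595, 621, 630, 612, 579]
289 [347, 364, 397, 408, 406, 405, 410, 415, 404, 423, 414, 416, 409, 413, 422, 426, 425, 417, 422, 410, 336, 195, 132, 161, 234, 336, 428, 485, 528, 559, 572, 573, 567, 547]
```

Call:
apply_moves(
  increments=[
    [[0,0,0],[-0.001,0.0001,0],1],
    [[0,0,0],[-0.002,0.0002,0],1],
    [[0,0,0],[-0.003,0.0003,0],1],
  ],
)

```text
clock: 10.75
tool_pos: [0.5356, -0.3532, 0.0367]
tool_rot: [0.0, 0.998, -0.055, 0.001]
force: [2.4, -0.5, -3.2]
opening: -0.0
grip_force: 1.5
```

Call:
apply_moves(
  increments=[
    [[0,0,0],[-0.001,0.0001,0],1],
    [[0,0,0],[-0.002,0.0002,0],1],
  ],
)

```text
clock: 10.95
tool_pos: [0.5352, -0.3532, 0.0368]
tool_rot: [0.001, 0.998, -0.055, 0.002]
force: [7.9, -2.6, -6.1]
opening: 0.0002
grip_force: 4.0
```

Force reached 7.9 N with no motion, against 2 N needed for sliding, so the stop is in the red notch. I retreat and go round to the outer side of the block.

Call:
apply_moves(
  increments=[
    [[0,0,0],[0.012,-0.001,0],1],
    [[0,0,0],[0.02,-0.002,0.01],1],
    [[0,0,0],[0.02,-0.002,0.055],1],
    [[0,0,0],[0.015,0.005,0.1],1],
    [[0,0,0],[-0.02,0.025,0.12],1],
    [[0,0,0],[-0.06,0.045,0.12],1],
    [[0,0,0],[-0.084,0.06,0.12],1],
    [[0,0,0],[-0.084,0.062,0.12],1],
  ],
)

```text
clock: 11.75
tool_pos: [0.4466, -0.2899, 0.1579]
tool_rot: [0.0, 0.998, -0.056, -0.001]
force: [-0.3, -0.8, -0.2]
opening: 0.0
grip_force: 0.0
```

```bash
python3 look.py; python3 - <<'E'
from h import *
s=state();im=capture('wrist');c,T=camT('wrist',s);h=cv2.cvtColor(im,cv2.COLOR_RGB2HSV)
o=np.array([.470,-.3555]);ex=np.array([.9943,-.1063]);ey=np.array([.1063,.9943])
for n,lo,hi,z in[('red',(0,150,120),(6,255,255),.062),('block',(10,60,60),(25,150,255),.054),('armtop',(100,100,40),(125,255,255),.083)]:
    m=cv2.inRange(h,lo,hi);m=cv2.morphologyEx(m,cv2.MORPH_OPEN,np.ones((5,5)))
    for k in sorted(cv2.findContours(m,0,1)[0],key=cv2.contourArea)[-4:]:
        r=cv2.minAreaRect(k);p=np.array([(onz(c,T,*q,z)[:2]-o) for q in cv2.boxPoints(r)])
        print(n,np.round(r[0]),np.round(r[1]),(1000*np.c_[p@ex,p@ey]).round(1).tolist())
E
```

```text
11.75 [ 0.4466 -0.2899  0.1579] [-0.32 -0.83 -0.17]
tcp jig mm -30.2 62.8
red (np.float64(327.78), np.float64(297.61), np.int64(74)) blue (np.float64(329.68), np.float64(266.35), np.int64(99))
red [294.  40.] [5. 5.] [[107.7, 83.4], [107.7, 80.1], [104.7, 80.2], [104.7, 83.5]]
red [634. 178.] [22. 10.] [[22.9, -166.8], [23.0, -174.8], [6.3, -179.4], [6.3, -171.2]]
red [538. 135.] [24. 34.] [[53.4, -78.2], [53.7, -103.1], [37.0, -106.3], [36.8, -80.8]]
red [530. 237.] [ 13. 147.] [[-96.6, -100.3], [25.4, -89.3], [24.6, -99.1], [-97.9, -111.6]]
block [  8. 155.] [47. 20.] [[45.6, 317.6], [52.7, 301.3], [22.5, 290.4], [14.8, 307.0]]
block [398. 225.] [ 70. 107.] [[-66.1, 35.8], [21.3, 27.8], [14.6, -25.3], [-74.5, -22.7]]
block [498. 176.] [352. 282.] [[131.5, 39.6], [135.2, -153.5], [-148.7, -232.3], [-142.9, 33.3]]
block [152. 196.] [389. 311.] [[135.2, 288.4], [132.7, 75.1], [-182.3, 75.4], [-193.7, 382.5]]
armtop [432. 404.] [28.  8.] [[-169.6, -17.1], [-162.9, -20.5], [-181.4, -42.2], [-188.5, -39.0]]
armtop [ 10. 172.] [15. 19.] [[30.0, 284.7], [29.7, 270.9], [19.5, 273.7], [19.7, 287.7]]
armtop [418. 135.] [117.  24.] [[38.0, 38.4], [53.1, 38.7], [53.1, -37.5], [37.9, -39.3]]
armtop [550. 391.] [ 95. 166.] [[-119.1, -50.3], [-113.6, -187.9], [-217.7, -225.1], [-221.6, -68.9]]
```

Call:
apply_moves(
  increments=[
    [[0,0,0],[0,0,-0.045],1],
    [[0,0,0],[0,0,-0.09],1],
    [[0,0,0],[0,0,-0.125],1],
    [[0,0,0],[0,0,-0.14],1],
    [[0,0,0],[0,-0.004,-0.14],1],
    [[0,0,0],[-0.001,-0.01,-0.14],1],
    [[0,0,0],[-0.001,-0.014,-0.14],1],
  ],
)

```text
clock: 12.55
tool_pos: [0.4497, -0.3072, 0.0188]
tool_rot: [0.001, 0.998, -0.056, 0.002]
force: [0.1, -0.7, 0.3]
opening: 0.0003
grip_force: 0.0
```

Call:
apply_moves(
  increments=[
    [[0,0,0],[0,-0.002,0],1],
    [[0,0,0],[0,-0.004,0],1],
    [[0,0,0],[-0.001,-0.006,0],1],
    [[0,0,0],[-0.001,-0.008,0],1],
    [[0,0,0],[-0.001,-0.01,0],1],
    [[0,0,0],[-0.001,-0.012,0],1],
  ],
)

```text
clock: 13.15
tool_pos: [0.447, -0.3168, 0.0167]
tool_rot: [-0.0, 0.998, -0.055, -0.0]
force: [-0.6, 0.6, 1.3]
opening: -0.0001
grip_force: 0.6
```

```bash
python3 look.py
```

```text
13.15 [ 0.447  -0.3168  0.0167] [-0.59  0.55  1.29]
tcp jig mm -26.9 36.0
red (np.float64(327.78), np.float64(297.61), np.int64(74)) blue (np.float64(329.72), np.float64(266.48), np.int64(99))
```

Call:
apply_moves(
  increments=[
    [[0,0,0],[0,-0.002,0],1],
    [[0,0,0],[0,-0.004,0],1],
    [[0,0,0],[-0.001,-0.006,0],1],
  ],
)

```text
clock: 13.5
tool_pos: [0.4461, -0.3213, 0.0165]
tool_rot: [-0.001, 0.998, -0.055, -0.0]
force: [1.3, 9.0, 3.5]
opening: -0.0001
grip_force: 4.2
```

Call:
apply_moves(
  increments=[
    [[0,0,0],[0,-0.001,0],1],
    [[0,0,0],[0,-0.002,0],1],
    [[0,0,0],[0,-0.003,0],1],
  ],
)

```text
clock: 13.8
tool_pos: [0.4461, -0.3213, 0.0165]
tool_rot: [-0.003, 0.999, -0.055, -0.001]
force: [-2.2, 13.1, 8.9]
opening: -0.0002
grip_force: 6.6
```

Call:
apply_moves(
  increments=[
    [[0,0,0],[0,-0.001,0],1],
    [[0,0,0],[0,-0.002,0],1],
  ],
)

```text
clock: 14.0
tool_pos: [0.4461, -0.3213, 0.0165]
tool_rot: [-0.004, 0.999, -0.054, -0.002]
force: [-2.5, 17.4, 11.8]
opening: -0.0002
grip_force: 8.7
```

Call:
apply_moves(
  increments=[
    [[0,0,0],[0.001,0.012,0],1],
    [[0,0,0],[0.003,0.03,0.005],1],
    [[0,0,0],[0.003,0.035,0.05],1],
    [[0,0,0],[-0.01,0.035,0.09],1],
    [[0,0,0],[-0.05,0.015,0.12],1],
    [[0,0,0],[-0.068,-0.02,0.12],1],
    [[0,0,0],[-0.068,-0.024,0.12],1],
    [[0,0,0],[-0.068,-0.024,0.12],1],
  ],
)

```text
clock: 14.8
tool_pos: [0.3774, -0.3533, 0.1371]
tool_rot: [0.001, 0.998, -0.057, 0.0]
force: [0.1, -1.1, -1.1]
opening: -0.0004
grip_force: 0.0
```

```bash
cat > bl.py <<'E'
from h import *
s=state();im=capture('wrist');c,T=camT('wrist',s);h=cv2.cvtColor(im,cv2.COLOR_RGB2HSV)
print(s['tool_pos'].round(4))
o=np.array([.470,-.3555]);ex=np.array([.9943,-.1063]);ey=np.array([.1063,.9943])
for n,lo,hi,z in[('red',(0,150,120),(6,255,255),.062),('block',(14,60,60),(25,135,255),.054),('arm',(100,100,40),(125,255,255),.083)]:
    m=cv2.inRange(h,lo,hi);m=cv2.morphologyEx(m,cv2.MORPH_OPEN,np.ones((5,5)))
    for k in sorted(cv2.findContours(m,0,1)[0],key=cv2.contourArea)[-3:]:
        r=cv2.minAreaRect(k);p=np.array([(onz(c,T,*q,z)[:2]-o) for q in cv2.boxPoints(r)]);J=1000*np.c_[p@ex,p@ey]
        if abs(J.mean(0)).max()<110: print(n,np.round(r[0]),np.round(r[1]),J.round(1).tolist())
E
python3 look.py; python3 bl.py
```

```text
14.8 [ 0.3774 -0.3533  0.1371] [ 0.08 -1.14 -1.1 ]
tcp jig mm -92.3 -7.6
red (np.float64(327.78), np.float64(297.61), np.int64(74)) blue (np.float64(329.7), np.float64(266.4), np.int64(98))
[ 0.3782 -0.3517  0.1367]
red [460.  26.] [31. 49.] [[53.4, -73.6], [53.7, -103.1], [36.9, -105.0], [36.6, -74.9]]
block [426. 183.] [ 51. 240.] [[-145.0, -64.4], [26.4, -56.5], [26.1, -89.4], [-146.1, -105.1]]
arm [317.  27.] [ 52. 131.] [[52.2, 32.5], [52.9, -38.0], [27.5, -39.5], [26.7, 33.6]]
```

Call:
apply_moves(
  increments=[
    [[0,0,0],[0,0,-0.04],1],
    [[0,0,0],[0,0,-0.08],1],
    [[0,0,0],[0,0,-0.105],1],
    [[0,0,0],[0,0,-0.115],1],
    [[0,0,0],[0,0,-0.115],1],
  ],
)

```text
clock: 15.4
tool_pos: [0.3779, -0.3501, 0.0202]
tool_rot: [-0.001, 0.999, -0.055, -0.001]
force: [-0.5, 0.2, 0.5]
opening: -0.0003
grip_force: 0.0
```

```bash
python3 look.py
```

```text
15.4 [ 0.3779 -0.3501  0.0202] [-0.46  0.22  0.46]
tcp jig mm -92.1 -4.4
red (np.float64(327.78), np.float64(297.61), np.int64(74)) blue (np.float64(329.7), np.float64(266.4), np.int64(98))
```

Call:
apply_moves(
  increments=[
    [[0,0,0],[0.002,-0.004,0],1],
    [[0,0,0],[0.004,-0.006,0],1],
    [[0,0,0],[0.007,-0.007,0],1],
    [[0,0,0],[0.01,-0.0075,0],1],
    [[0,0,0],[0.013,-0.0078,0],1],
    [[0,0,0],[0.016,-0.0082,0],1],
    [[0,0,0],[0.019,-0.0085,0],1],
    [[0,0,0],[0.022,-0.0088,0],1],
  ],
)

```text
clock: 16.25
tool_pos: [0.4001, -0.3608, 0.0216]
tool_rot: [-0.0, 0.998, -0.056, -0.0]
force: [-0.5, -0.2, 0.7]
opening: -0.0
grip_force: 0.7
```

```bash
python3 look.py
```

```text
16.25 [ 0.4001 -0.3608  0.0216] [-0.48 -0.15  0.67]
tcp jig mm -69.0 -12.7
red (np.float64(327.78), np.float64(297.61), np.int64(74)) blue (np.float64(329.68), np.float64(266.35), np.int64(99))
```

Pushing the block with about 0.5 N, and about 11 mm remain. I continue slowly.

Call:
apply_moves(
  increments=[
    [[0,0,0],[0.001,-0.0001,0],1],
    [[0,0,0],[0.002,-0.0002,0],1],
    [[0,0,0],[0.003,-0.0003,0],1],
    [[0,0,0],[0.004,-0.0004,0],1],
    [[0,0,0],[0.005,-0.0005,0],1],
    [[0,0,0],[0.006,-0.0006,0],1],
    [[0,0,0],[0.007,-0.0007,0],1],
  ],
)

```text
clock: 17.0
tool_pos: [0.4072, -0.3615, 0.0216]
tool_rot: [0.0, 0.998, -0.056, -0.0]
force: [-0.9, -0.2, -0.7]
opening: -0.0001
grip_force: 0.3
```

Call:
apply_moves(
  increments=[
    [[0,0,0],[0.001,-0.0001,0],1],
    [[0,0,0],[0.002,-0.0002,0],1],
  ],
)

```text
clock: 17.2
tool_pos: [0.4091, -0.3617, 0.0216]
tool_rot: [0.0, 0.998, -0.056, -0.0]
force: [-1.0, 0.2, -0.9]
opening: 0.0001
grip_force: 0.3
```

Call:
apply_moves(
  increments=[
    [[0,0,0],[0.001,-0.0001,0],1],
    [[0,0,0],[0.001,-0.0001,0],1],
  ],
)

```text
clock: 17.4
tool_pos: [0.4103, -0.3618, 0.0217]
tool_rot: [0.0, 0.998, -0.055, 0.0]
force: [-0.3, -0.5, 0.9]
opening: -0.0001
grip_force: 0.1
```

Call:
apply_moves(
  increments=[
    [[0,0,0],[0.001,-0.0001,0],1],
    [[0,0,0],[0.001,-0.0001,0],1],
  ],
)

```text
clock: 17.6
tool_pos: [0.4111, -0.362, 0.0217]
tool_rot: [0.0, 0.998, -0.056, 0.0]
force: [-0.3, -0.5, -0.1]
opening: -0.0001
grip_force: 0.2
```

Call:
apply_moves(
  increments=[
    [[0,0,0],[0.001,-0.0001,0],1],
    [[0,0,0],[0.001,-0.0001,0],1],
  ],
)

```text
clock: 17.8
tool_pos: [0.4118, -0.3621, 0.0217]
tool_rot: [0.0, 0.998, -0.056, -0.0]
force: [-1.5, -0.3, 2.1]
opening: 0.0001
grip_force: 0.8
```

Call:
apply_moves(
  increments=[
    [[0,0,0],[0.001,-0.0001,0],1],
    [[0,0,0],[0.001,-0.0001,0],1],
  ],
)

```text
clock: 18.0
tool_pos: [0.412, -0.3621, 0.0216]
tool_rot: [-0.0, 0.998, -0.056, -0.001]
force: [-4.6, 1.4, 4.3]
opening: 0.0001
grip_force: 2.6
```

```bash
python3 look.py
```

```text
18.0 [ 0.412  -0.3621  0.0216] [-4.57  1.45  4.35]
tcp jig mm -57.0 -12.7
red (np.float64(327.84), np.float64(297.6), np.int64(75)) blue (np.float64(329.69), np.float64(266.51), np.int64(96))
```

Call:
apply_moves(
  increments=[
    [[0,0,0],[-0.01,0.001,0],1],
    [[0,0,0],[-0.025,0.003,0.005],1],
    [[0,0,0],[-0.025,0.003,0.05],1],
    [[0,0,0],[-0.01,0.015,0.09],1],
    [[0,0,0],[0.02,0.045,0.09],1],
    [[0,0,0],[0.048,0.07,0.09],1],
    [[0,0,0],[0.05,0.07,0.05],1],
    [[0,0,0],[0.05,0.07,0.01],1],
    [[0,0,0],[0.05,0.07,-0.003],1],
    [[0,0,0],[0.05,0.07,-0.003],1],
  ],
)

```text
clock: 19.05
tool_pos: [0.4614, -0.2912, 0.0168]
tool_rot: [-0.001, 0.998, -0.056, -0.002]
force: [1.0, -0.9, 0.1]
opening: -0.0001
grip_force: 0.0
```

```bash
python3 look.py
```

```text
19.05 [ 0.4614 -0.2912  0.0168] [ 0.97 -0.87  0.08]
tcp jig mm -15.3 63.0
red (np.float64(327.78), np.float64(297.61), np.int64(74)) blue (np.float64(329.74), np.float64(266.54), np.int64(98))
```

Call:
apply_moves(
  increments=[
    [[0,0,0],[0,-0.005,0],1],
    [[0,0,0],[-0.001,-0.01,0],1],
    [[0,0,0],[-0.001,-0.014,0],1],
    [[0,0,0],[-0.002,-0.018,0],1],
    [[0,0,0],[-0.002,-0.022,0],1],
    [[0,0,0],[-0.003,-0.025,0],1],
    [[0,0,0],[-0.003,-0.027,0],1],
  ],
)

```text
clock: 19.8
tool_pos: [0.4598, -0.3195, 0.0186]
tool_rot: [0.0, 0.998, -0.056, -0.0]
force: [0.0, 0.4, 0.0]
opening: -0.0001
grip_force: 0.0
```

Call:
apply_moves(
  increments=[
    [[0,0,0],[0,-0.001,0],1],
    [[0,0,0],[0,-0.002,0],1],
    [[0,0,0],[0,-0.003,0],1],
  ],
)

```text
clock: 20.1
tool_pos: [0.4601, -0.322, 0.0186]
tool_rot: [-0.0, 0.998, -0.055, -0.0]
force: [-0.4, 0.5, 0.6]
opening: 0.0002
grip_force: 0.0
```

Call:
apply_moves(
  increments=[
    [[0,0,0],[0,-0.001,0],1],
    [[0,0,0],[0,-0.002,0],1],
  ],
)

```text
clock: 20.3
tool_pos: [0.4602, -0.3228, 0.0186]
tool_rot: [-0.001, 0.998, -0.055, -0.0]
force: [-0.4, 4.3, 2.9]
opening: -0.0001
grip_force: 2.3
```

```bash
python3 look.py
```

```text
20.3 [ 0.4602 -0.3228  0.0186] [-0.44  4.29  2.93]
tcp jig mm -13.2 31.5
red (np.float64(327.84), np.float64(297.56), np.int64(75)) blue (np.float64(329.74), np.float64(266.54), np.int64(98))
```

Call:
apply_moves(
  increments=[
    [[0,0,0],[0,-0.002,0],1],
    [[0,0,0],[0,-0.002,0],1],
  ],
)

```text
clock: 20.55
tool_pos: [0.4602, -0.3228, 0.0186]
tool_rot: [-0.002, 0.998, -0.055, -0.001]
force: [-1.4, 8.2, 5.0]
opening: -0.0001
grip_force: 4.1
```

Call:
apply_moves(
  increments=[
    [[0,0,0],[0.001,0.012,0],1],
    [[0,0,0],[0.003,0.03,0.005],1],
    [[0,0,0],[0.003,0.032,0.05],1],
    [[0,0,0],[-0.02,0.03,0.09],1],
    [[0,0,0],[-0.055,0.005,0.09],1],
    [[0,0,0],[-0.066,-0.03,0.09],1],
    [[0,0,0],[-0.066,-0.032,0.09],1],
    [[0,0,0],[-0.066,-0.032,0.05],1],
    [[0,0,0],[-0.066,-0.032,0.015],1],
    [[0,0,0],[-0.066,-0.032,0.003],1],
  ],
)

```text
clock: 21.55
tool_pos: [0.3924, -0.3553, 0.0186]
tool_rot: [-0.002, 0.998, -0.055, -0.002]
force: [-0.2, 0.6, -0.1]
opening: 0.0003
grip_force: 0.0
```

```bash
python3 look.py
```

```text
21.55 [ 0.3924 -0.3553  0.0186] [-0.17  0.61 -0.09]
tcp jig mm -77.1 -8.1
red (np.float64(327.78), np.float64(297.61), np.int64(74)) blue (np.float64(329.72), np.float64(266.47), np.int64(97))
```

Go 20 mm to contact, with y shifted about -3 mm.

Call:
apply_moves(
  increments=[
    [[0,0,0],[0.003,-0.002,0],1],
    [[0,0,0],[0.007,-0.004,0],1],
    [[0,0,0],[0.011,-0.005,0],1],
    [[0,0,0],[0.014,-0.005,0],1],
    [[0,0,0],[0.016,-0.005,0],1],
  ],
)

```text
clock: 22.1
tool_pos: [0.411, -0.3634, 0.0224]
tool_rot: [0.0, 0.998, -0.055, 0.001]
force: [-0.2, 0.6, 0.6]
opening: -0.0
grip_force: 0.0
```

Call:
apply_moves(
  increments=[
    [[0,0,0],[0.001,-0.0001,0],1],
    [[0,0,0],[0.002,-0.0002,0],1],
  ],
)

```text
clock: 22.3
tool_pos: [0.4119, -0.3633, 0.0217]
tool_rot: [0.0, 0.998, -0.056, -0.0]
force: [-0.6, 1.2, 2.0]
opening: 0.0001
grip_force: 1.1
```

Call:
apply_moves(
  increments=[
    [[0,0,0],[0.001,-0.0001,0],1],
    [[0,0,0],[0.002,-0.0002,0],1],
  ],
)

```text
clock: 22.5
tool_pos: [0.4119, -0.3633, 0.0214]
tool_rot: [-0.001, 0.998, -0.056, -0.002]
force: [-6.4, 1.5, 6.1]
opening: -0.0001
grip_force: 3.6
```

Contact came at the same place with 6.4 N and no motion, so the block is seated on the stop. I withdraw and check once more.

Call:
apply_moves(
  increments=[
    [[0,0,0],[-0.008,0.001,0],1],
    [[0,0,0],[-0.022,0.002,0.002],1],
    [[0,0,0],[-0.022,0.002,0.045],1],
    [[0,0,0],[-0.022,0.002,0.09],1],
    [[0,0,0],[-0.022,0.002,0.14],1],
    [[0,0,0],[-0.022,0.002,0.18],1],
    [[0,0,0],[-0.022,0.002,0.18],1],
  ],
)

```text
clock: 23.2
tool_pos: [0.3944, -0.3641, 0.2087]
tool_rot: [0.004, 0.998, -0.056, 0.005]
force: [0.9, -0.5, -0.6]
opening: -0.0001
grip_force: 0.0
```

```bash
python3 look.py; sed -i 's/(14,60,60),(25,135,255)/(10,60,60),(25,150,255)/' bl.py; python3 bl.py
```

```text
23.2 [ 0.3944 -0.3641  0.2087] [ 0.92 -0.52 -0.64]
tcp jig mm -74.3 -16.6
red (np.float64(327.78), np.float64(297.61), np.int64(74)) blue (np.float64(329.74), np.float64(266.54), np.int64(98))
[ 0.393  -0.363   0.2053]
red [413.  72.] [23. 38.] [[53.8, -72.9], [53.9, -103.4], [36.8, -104.8], [36.7, -73.7]]
block [313. 134.] [99. 60.] [[37.2, 17.1], [36.9, -32.8], [-45.7, -33.5], [-45.3, 20.5]]
block [316. 144.] [314. 658.] [[98.0, 266.8], [131.1, -259.9], [-137.9, -354.9], [-192.6, 329.3]]
arm [306.  72.] [29. 95.] [[52.1, 32.3], [53.9, -38.3], [34.2, -39.3], [32.4, 32.7]]
```

```bash
python3 -c "
from station import hand_in;print(hand_in())"
```

```text
the job is handed in; nothing more can be done
None
```

I handed the job in at 23 s: the stop is in the red tag's notch, and the block lies flat against the fence with its end touching the stop. On the first push the fingertips slid onto the top of the stop at the white notch, so I backed off and pushed again lower down.

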